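# Clamp a hand stamp with a recessed thumbwheel

### The arm

A 6-joint arm with a two-finger parallel gripper is mounted at the origin on the work surface; the furniture and walls round the work are solid. World frame = base frame: x ahead of the robot, y to its left, z up, the work surface at z = 0. Lengths are in m, angles in rad, forces in N, time in s.
With the tool pointing down it reaches from about 0.35 to 0.775 m from the base axis. Payload 7.3 kg.
Tool frame: the origin (TCP) lies at the centre of the arm's flange, where the gripper is bolted on; the fingertips stand 178 mm ahead of it and the grasp point (between the pads) lies 159 mm ahead of it (tip_extent is the distance from the TCP to the fingertips, in m); z points along the fingers, y is the line along which they close (so a half turn about z gives the same grasp; the last joint's range is limited). The gripper opens to 92 mm and grips with 3 to 60 N. Pads are 19 mm wide; open, the fingers measure 130 mm over their backs; the gripper's body (75 mm by 190 mm) begins 47 mm behind the grasp point.
Start: joints at [1.007, 0.342, 1.524, -0, 1.275, -0.146], TCP at [0.213, 0.48, 0.405] pointing down, gripper open.
Joint ranges: [-2.53, 2.53], [-0.77, 2.02], [0.04, 2.7], [-1, 4.14], [0.28, 2.66], [-3.11, 3.11]. Speed limits (rad/s): [2.57, 2.57, 3.14, 3.14, 3.14, 3.14].

### API

Orientations are given as [roll, pitch, yaw] about the fixed x, y, z axes, in that order (R = Rz(yaw) Ry(pitch) Rx(roll)).
In Python, from cell import * gives the robot as it stands.
- The arm moves only by the tool arm_command, never from a script. Its arguments are lists of equal length, an entry for each row: "xyz": the shift along the world's x, y, z in mm, a list of three; "spin": the turn about the world's z in degrees. In form: {"xyz": [[tx, ty, tz], ...], "spin": [spin, ...]}. A call has 1 to 20 rows; each row shifts and turns the commanded pose from where the row before left it; what a row does not reach is not made up. A row lasts 1/10 s, in which the tool goes at most 50 mm and 8.59 degrees, less where a joint would pass 70% of its speed; a pose out of reach is approached as far as the arm can. A call with a gripper value outside its range is refused whole. "jaw" is the opening, from -1 (shut) to 1 (fully open), set as the call begins (left out, the last holds). The fingers move at their own pace and stop on an object; "squeeze" is the grip in N (left out, the last holds). Time passes only in rows, so rows that do not move let the fingers close. It gives the time, the measured TCP pose, the force, the opening and the grip force at its end, in the units of the state.
- observe(): the state, without advancing time (a new reading comes with each control period).
- read_camera(name): name is "scene" or "top" or "wrist"; returns a dict with "img" (384x512x3 uint8, red, green, blue), "depth" (384x512 float32, m along the optical axis (not along the pixel's ray), 0 where there is no reading), "fx", "fy", "cx", "cy" (pixels), "world_from_camera" (4x4, takes a point from camera to world coordinates). Camera axes: x right, y up, looking along -z (the intrinsics and any distortion apply to the point x, -y, -z); pixel columns grow to the right and rows downward; lengths in m; the calibration is good to about 2 mm. The wrist camera is an equidistant fisheye: a pixel r from the principal point sees the ray r / f radians off the axis. A picture is of the moment at which its call begins.
- hand_in(): hands the job in; it is judged then, once.
The state is a dict: "time": time; "qpos": joint angles; "qvel": joint speeds; "joint_efforts": joint torques, N m; "tool_pos": TCP position; "tool_rot": TCP orientation; "contact_force": force on the tool from outside, world axes, zero at the start; "torque": the same for the moment, N m; "opening": finger opening in m; "grip_force": force on a finger pad.
Only numpy, scipy, OpenCV 4.12 (cv2) and the standard library are available. Lean on these libraries where they do the work, as an engineer would, in place of code of your own. Each camera call takes 0.05 s, during which the arm holds its last target. There are 200 camera calls.

### The job

The hand stamp standing beside the small thumbwheel vise is to be held for work on its handle: stand it upright on the bed of the vise, its long base lying along the jaws and roughly midway along them, and let go. Then close the moving jaw on it only by rolling the recessed thumbwheel with a fingertip, dragging the exposed rim to the right (stroke by stroke) while pressing lightly, until the stamp is gripped finger-tight, about 8 newtons, and no tighter: stop when you feel the wheel stiffen. Never push the jaw itself, do not lean hard on the wheel, and do not shift the glue bottle or the black tape roll near by.

Things in the scene. Friction and masses are not known exactly. Their poses are not given: they have to be found in the camera images.
- vise: Low grey vise, 151 x 76 mm, all below 64 mm, on a bolted plate with rubber mounts: pressed down anywhere it sinks 1 mm per 4 N (after the first 1.5 N), at most 4 mm. +x points from the wheel to the back jaw (away from the robot, yaw within 0.3 rad), +y to its left. Origin on its centre line, 10 mm over the bench. Bed top 24 mm over the bench, x = -90 to +61 mm.
- back_jaw (a point): Nominal foot of the dark steel back jaw's working face, at vise x = +28, y = 0, on the bed (24 mm over the bench). The true face stands 0 to 7 mm farther back (+x), as its adjusting screws were left: unknown, found by feel. The face looks to vise -x, is 64 mm long in y, top 38 mm over the bench, and gives 1 mm per 10 N on a rubber cushion. Vise axes.
- wheel_top (a point): Crest of the exposed wheel rim when unpressed: vise x = -66, y = 0, 63 mm over the bench. The housing round it is a grey block, vise x = -88 to -44 mm, 68 mm wide in y, top 56 mm over the bench, with a slot 18 mm (x) by 36 mm (y) for the rim, which stands 7 mm proud. Vise axes.
- wheel: Thumbwheel: black ribbed rubber, radius 22 mm, 14 mm wide, axis along vise x; origin at its centre, 41 mm over the bench unpressed. Dragging its crest towards vise -y (right) closes the jaw, 0.23 mm per mm of rim; it stays where left, start varies. Press with about 8 N: the rubber grips well, so a stroke carried on past the nip overtightens; under 4 N the fingertip may slip.
- wheel_axle (a point): Centre of the wheel at rest, 22 mm below wheel_top. Feel of the wheel: dragging the crest takes about 2.7 N along y while the jaw runs free; once the stamp is nipped between both jaws, 0.23 N more per newton of clamping (about 4.5 N at 8 N, all within a few mm of rim). Alone it holds at most about 12 N of clamping. Vise axes.
- jaw: Moving dark steel jaw, 14 mm thick in x, 64 mm long in y, top 38 mm over the bench. Origin at the foot of its working face (looking to vise +x), at bed height. At the start the face is at vise x = -4 to +1 mm, a gap of 27 to 39 mm to the back jaw. Slides along vise x, driven by the wheel, up to x = +20 mm.
- seat (a point): Point on the bed (24 mm over the bench) at vise x = +13, y = 0, 15 to 22 mm in front of the back jaw's face, midway along the jaws: set the stamp's origin about here. Vise axes.
- stamp: Hand stamp, 56 mm tall, about 40 g, standing upright on the bench: black flat base 18 mm (its x) by 50 mm (its y), 12 mm high, with an upright round wooden handle about 14 mm by 18 mm thick, from 12 to 56 mm, in the middle. Origin at the centre of the underside. Yaw within 0.6 rad; a half turn is the same.
- glue: Bystander: white glue bottle with a red pointed cap, 28 x 34 x 108 mm, standing loose; origin at the centre of its underside. Leave alone.
- tape_roll: Bystander: black roll of tape, 58 mm across, 19 mm high, lying loose; origin at the centre of its underside. Leave alone.
There are look-alikes about, which are no part of the job. Leave any orange or turquoise look-alike of the stamp alone.

How it is judged:
On the way, in this order (a step that is already met when the one before it is completed fails the run):
1. the stamp stands released and upright on the bed between the jaws, not yet clamped (x of stamp in the frame of seat between -0.012 and 0.018 m and y of stamp in the frame of seat between -0.015 and 0.015 m and z of stamp in the frame of seat below 0.003 m and angle between stamp's own z axis and vertical below 0.08 rad and contact force between the fingers and stamp below 0.3 N and contact force between stamp and jaw below 2 N), for 0.2 s.
2. the jaw grips the stamp with more than 4 N (x of stamp in the frame of seat between -0.012 and 0.018 m and y of stamp in the frame of seat between -0.015 and 0.015 m and z of stamp in the frame of seat below 0.003 m and angle between stamp's own z axis and vertical below 0.08 rad and contact force between the fingers and stamp below 0.3 N and contact force between stamp and jaw above 4 N), for 0.2 s.
At the end, for the whole second after the job is handed in: The stamp stands upright (within 0.08 rad) and at rest on the bed (within 3 mm), within 15 mm of midway along the jaws, released by the fingers and gripped between the jaws with 4 to 14 N (all of step 2 and contact force between stamp and jaw below 14 N and linear speed of stamp below 0.01 m/s); the robot touches nothing.
It fails at once if the jaw squeezes the stamp with more than 16 N (contact force between stamp and jaw above 16 N).
It fails at once if the wheel is pressed with more than 20 N (contact force between any of the fingers, the arm and wheel above 20 N).
It fails at once if the robot pushes the moving jaw itself (more than 3 N) (contact force between any of the fingers, the arm and jaw above 3 N).
It fails at once if the glue bottle or the tape roll is shifted by more than 20 mm (distance of any of glue, tape_roll from where it was at the start of the episode above 0.02 m).
It also fails if it takes over 72 s, if anything falls off the work surface, if the arm or the gripper's body presses on something with over 40 N, if the wrist force passes 120 N, or if a joint passes its speed limit or range.

## Working session

There is one attempt and no reset: what is moved stays moved. The work goes in short steps, Python scripts to look and compute and a tool call to move; the robot and the scene stay as the last step left them, time stands still between calls to the robot, and variables do not carry over. Pictures are saved under pics/ and viewed, at most 10 in all, crops included, and the job is handed in when it is done.

Besides the shell and the picture viewer there is one more tool, called after "Emit:" by a JSON object that holds its "method" and its "body", one argument or row to a line. arm_command: Moves the arm, as the interface text tells. Its arguments: {"type":"object","properties":{"xyz":{"type":"array","items":{"type":"array","items":{"type":"number"}}},"spin":{"type":"array","items":{"type":"number"}},"jaw":{"type":"number"},"squeeze":{"type":"number"}},"required":["xyz","spin"]}

```bash
mkdir -p pics; ls; python3 - <<'E'
from cell import *
import cv2,numpy as np
a=read_camera("scene");b=read_camera("top")
for n,c in(("scene",a),("top",b)):
    cv2.imwrite(f"pics/{n}0.png",c["img"][:,:,::-1]); print(n,c["fx"],c["fy"],c["cx"],c["cy"],np.round(c["world_from_camera"],4).tolist())
    np.savez(n+"0.npz",**c)
s=observe();print({k:np.round(v,3).tolist() for k,v in s.items()})
E
```

```text
pics
scene 368.1662796613747 368.1662796613747 255.28270235179014 192.72399875636617 [[0.637, 0.537, -0.553, 0.0165], [-0.7708, 0.4392, -0.4615, -0.0506], [-0.005, 0.7202, 0.6937, 0.6731], [0.0, 0.0, 0.0, 1.0]]
top 477.9330418307356 477.9330418307356 252.80249052343297 196.16887244811002 [[-0.0076, 0.9822, -0.1876, 0.3304], [-1.0, -0.0077, 0.0005, 0.3367], [-0.001, 0.1876, 0.9822, 0.954], [0.0, 0.0, 0.0, 1.0]]
{'time': 0.1, 'qpos': [1.007, 0.343, 1.525, 0.0, 1.275, -0.146], 'qvel': [0.002, -0.0, -0.001, 0.0, 0.003, -0.0], 'joint_efforts': [0.001, -43.2, -24.47, 0.072, 0.053, -0.0], 'tool_pos': [0.213, 0.48, 0.404], 'tool_rot': [-3.14, -0.0, 2.724], 'contact_force': [-0.358, -0.601, -0.385], 'torque': [0.003, 0.039, 0.049], 'grip_force': 0.0, 'opening': 0.091}
```

View pics/scene0.png

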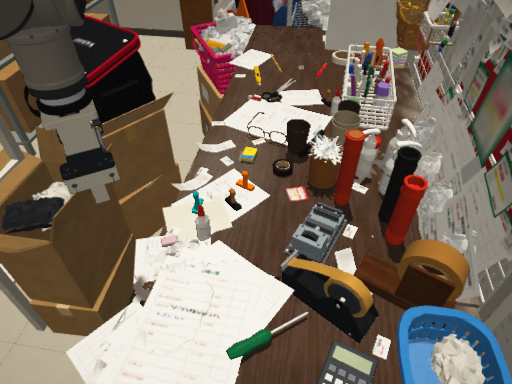

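View pics/top0.png

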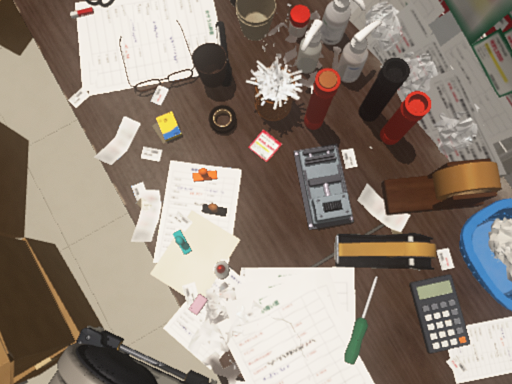

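Candidates for the stamp in the top view are black (213,209), orange (205,174) and turquoise (181,241). The description says black base with a wooden handle, so I choose (213,209). The vise is at (324,187), the glue at (221,270) and the tape roll at (222,119). Next is a close crop plus measurements.

```bash
cat > h.py <<'E'
import numpy as np,cv2
def cloud(c):
    d=c["depth"];v,u=np.mgrid[:d.shape[0],:d.shape[1]]
    P=np.stack([(u-c["cx"])/c["fx"]*d,-(v-c["cy"])/c["fy"]*d,-d],-1)
    W=c["world_from_camera"];return P@W[:3,:3].T+W[:3,3]
def rect(p):
    r=cv2.minAreaRect((p[:,:2]*1000).astype(np.float32));return np.round(r[0],1),np.round(r[1],1),round(r[2],1)
E
python3 - <<'E'
from h import *
c=dict(np.load("top0.npz"));P=cloud(c);im=c["img"]
big=cv2.resize(im[130:290,150:370],None,fx=3.6,fy=3.6,interpolation=cv2.INTER_CUBIC)
cv2.imwrite("pics/crop0.png",big[:,:,::-1])
def comp(u0,u1,v0,v1,zl,zh,name):
    m=np.zeros(P.shape[:2],np.uint8);q=P[v0:v1,u0:u1];m[v0:v1,u0:u1]=(q[...,2]>zl)&(q[...,2]<zh)
    n,l,s,_=cv2.connectedComponentsWithStats(m);k=1+s[1:,4].argmax();p=P[l==k]
    print(name,len(p),rect(p),"z",np.round(np.percentile(p[:,2],[2,50,98]),4),"c",np.round(p.mean(0),4))
for a in((190,235,198,222,.006,.02,"stampbase"),(190,235,198,222,.03,.07,"handle"),(290,360,140,232,.015,.07,"vise"),(290,360,140,232,.0285,.045,"jaws"),(290,360,140,232,.05,.07,"housing"),(290,360,140,232,.0585,.07,"rim"),(290,360,140,185,.028,.042,"backjaw?"),(200,245,250,290,.02,.12,"glue"),(200,245,100,140,.01,.03,"tape")): comp(*a)
E
```

```text
stampbase 175 (array([483.1, 414.6]), array([50.7, 18.1]), 78.0) z [0.0079 0.0114 0.0182] c [0.4818 0.4135 0.0118]
handle 58 (array([483.7, 414.7]), array([15.6, 13.6]), 86.4) z [0.0447 0.0516 0.0556] c [0.4826 0.4144 0.0514]
vise 2883 (array([531.8, 194.2]), array([150.4,  77.3]), 9.5) z [0.02   0.0346 0.0611] c [0.5275 0.1965 0.0362]
jaws 386 (array([588.9, 204.2]), array([28.6, 66. ]), 9.4) z [0.0292 0.0366 0.0407] c [0.5879 0.2044 0.0362]
housing 791 (array([481.5, 186.1]), array([44.5, 67.8]), 9.5) z [0.0517 0.0558 0.0631] c [0.4809 0.1866 0.0562]
rim 102 (array([481.2, 186.5]), array([13.9, 28.9]), 11.5) z [0.0586 0.0615 0.0644] c [0.481  0.1867 0.0614]
backjaw? 388 (array([588.1, 204.4]), array([30.1, 66. ]), 8.0) z [0.029  0.0366 0.0407] c [0.5879 0.2042 0.0362]
glue 231 (array([362.9, 396.2]), array([25.7, 32.5]), 89.7) z [0.0252 0.0658 0.1069] c [0.3624 0.3951 0.0709]
tape 406 (array([673.3, 399.1]), array([55.3, 55.6]), 21.4) z [0.0114 0.0177 0.0214] c [0.6729 0.399  0.0175]
```

View pics/crop0.png

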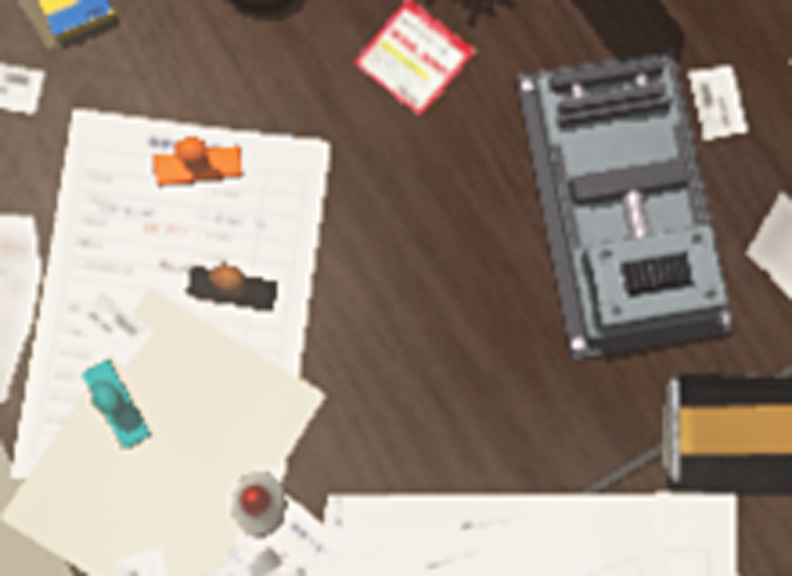

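The crop confirms the black base with a wooden handle at top pixel (213,209). The vise has its wheel towards the robot. Next I locate the jaw faces in vise axes and cross-check with the scene camera.

```bash
python3 - <<'E'
from h import *
a=np.radians(9.5);O=np.array([.5464,.1968]);R=np.array([[np.cos(a),np.sin(a)],[-np.sin(a),np.cos(a)]])
for n in("top","scene"):
    c=dict(np.load(n+"0.npz"));P=cloud(c);q=(P[...,:2]-O)@R.T*1000;z=P[...,2]*1000
    m=(abs(q[...,1])<25)&(q[...,0]>-44)&(q[...,0]<60)
    x=q[...,0][m];zz=z[m]
    print(n,"max z per 2mm of vise x",[(i,round(float(np.percentile(zz[(x>=i)&(x<i+2)],75)),0)) for i in range(-34,60,2) if ((x>=i)&(x<i+2)).sum()>3])
    for nm,lo,hi in(("rim",59,70),("housing",53,58)):
        k=(abs(q[...,0]+66)<30)&(abs(q[...,1])<45)&(z>lo)&(z<hi);p=q[k];print(nm,len(p),p.min(0).round(1),p.max(0).round(1),np.percentile(z[k],[50,98]).round(1))
    d=np.hypot(P[...,0]-.483,P[...,1]-.4145)
    for lo,hi in((6,14),(30,62)):
        p=P[(d<.035)&(z>lo)&(z<hi)];print("stamp",len(p),rect(p))
    # tall things near the work
    k=(z>70)&(P[...,0]>.40)&(P[...,0]<.68)&(P[...,1]>.05)&(P[...,1]<.5);p=P[k]
    print("tall",len(p), [] if len(p)==0 else (p.min(0).round(3),p.max(0).round(3)))
E
```

```text
top max z per 2mm of vise x [(-34, 28.0), (-32, 27.0), (-30, 26.0), (-28, 25.0), (-26, 26.0), (-24, 25.0), (-22, 26.0), (-20, 28.0), (-18, 33.0), (-16, 37.0), (-14, 39.0), (-12, 40.0), (-10, 39.0), (-8, 39.0), (-6, 39.0), (-4, 38.0), (0, 26.0), (2, 24.0), (4, 25.0), (6, 25.0), (8, 24.0), (10, 25.0), (12, 24.0), (14, 25.0), (16, 25.0), (18, 24.0), (20, 25.0), (22, 25.0), (24, 25.0), (26, 25.0), (28, 33.0), (30, 38.0), (32, 38.0), (34, 37.0), (36, 38.0), (38, 38.0), (40, 37.0), (42, 35.0), (44, 34.0), (46, 27.0), (48, 35.0), (50, 39.0), (52, 39.0), (54, 39.0), (56, 38.0)]
rim 100 [-84.4 -29.1] [-45.9  30.2] [61.6 64.4]
housing 579 [-88.  -33.8] [-43.7  33.9] [55.5 57.8]
stamp 170 (array([479.1, 418.5]), array([61. , 55.7]), 41.3)
stamp 58 (array([483.7, 414.7]), array([15.6, 13.6]), 86.4)
tall 2977 (array([0.4 , 0.05, 0.07]), array([0.68, 0.32, 0.21]))
scene max z per 2mm of vise x [(-24, 36.0), (-18, 36.0), (-16, 36.0), (-14, 38.0), (-12, 39.0), (-10, 39.0), (-8, 39.0), (-6, 39.0), (-4, 38.0), (10, 25.0), (12, 25.0), (14, 24.0), (16, 25.0), (18, 26.0), (20, 25.0), (22, 25.0), (24, 25.0), (26, 25.0), (28, 35.0), (30, 36.0), (32, 38.0), (34, 37.0), (36, 38.0), (38, 39.0), (40, 37.0), (48, 37.0), (50, 37.0), (52, 39.0), (54, 38.0), (56, 38.0)]
rim 61 [-74.6 -14.7] [-57.7  11.3] [62.1 64.4]
housing 416 [-89.1 -35. ] [-43.1  32.4] [55.9 57.7]
stamp 96 (array([480.3, 417.4]), array([59.3, 25.7]), 80.9)
stamp 50 (array([482.2, 412.2]), array([15.8, 12.1]), 72.9)
tall 2534 (array([0.4 , 0.05, 0.07]), array([0.68 , 0.319, 0.209]))
```

```bash
python3 - <<'E'
from h import *
a=np.radians(9.5);O=np.array([.5464,.1968]);R=np.array([[np.cos(a),np.sin(a)],[-np.sin(a),np.cos(a)]])
for n in("top","scene"):
    P=cloud(dict(np.load(n+"0.npz")));q=(P[...,:2]-O)@R.T*1000;z=P[...,2]*1000
    for nm,x0,zl in(("place",15,70),("wheel",-66,85)):
        k=(abs(q[...,0]-x0)<75)&(abs(q[...,1])<130)&(z>zl);p=np.c_[q[k],z[k]]
        print(n,nm,len(p)); 
        if len(p):
            m=cv2.connectedComponents(k.astype(np.uint8))[1]
            for i in range(1,m.max()+1):
                s=m==i;
                if s.sum()>5: print(s.sum(),q[s].min(0).round(),q[s].max(0).round(),z[s].max().round())
E
```

```text
top place 0
top wheel 0
scene place 0
scene wheel 0
```

Emit:
{"method": "arm_command", "body": {
  "xyz": [
    [12, -3, -2],
    [20, -5, -4],
    [24, -6, -5],
    [26, -6, -5],
    [28, -7, -6],
    [28, -7, -6],
    [28, -7, -6],
    [28, -7, -6],
    [26, -6, -5],
    [22, -5, -4],
    [16, -4, -3],
    [12, -3, -2],
    [0, 0, 0],
    [0, 0, 0],
    [0, 0, 0]
  ],
  "spin": [1, 1, 1, 1, 1, 1, 1, 1, 1, 1, 1, 0.9, 0, 0, 0],
  "jaw": 0.1
}}

```text
time: 1.6
tool_pos: [0.4823, 0.4141, 0.3507]
tool_rot: [-3.142, -0.0, 2.932]
contact_force: [-0.1, -0.2, 0.9]
opening: 0.0506
grip_force: 0.0
```

```bash
python3 - <<'E'
from h import *
from cell import *
s=observe();print(s["tool_pos"],s["tool_rot"],s["contact_force"],s["opening"])
c=read_camera("top");np.savez("top1.npz",**c)
w=read_camera("wrist");cv2.imwrite("pics/w1.png",w["img"][:,:,::-1]);print(w["fx"],w["cx"],w["cy"],w["world_from_camera"].round(4).tolist())
E
```

```text
[0.48230136 0.4141446  0.3507415 ] [-3.14151445e+00 -4.76015453e-04  2.93175289e+00] [-0.13882588 -0.20174387  0.90871955] 0.05059103396716891
297.3186396354542 254.8840336822932 190.4311522030531 [[0.2083, -0.9335, -0.2918, 0.4026], [0.9781, 0.1991, 0.0614, 0.4298], [0.0008, -0.2982, 0.9545, 0.3306], [0.0, 0.0, 0.0, 1.0]]
```

View pics/w1.png

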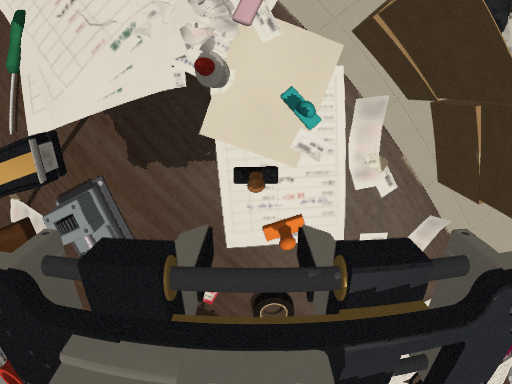

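The wrist view shows the stamp at (256,180), aligned and centred between the fingers. I descend and grip.

Emit:
{"method": "arm_command", "body": {
  "xyz": [
    [0, 0, -10],
    [0, 0, -20],
    [0, 0, -25],
    [0, 0, -25],
    [0, 0, -25],
    [0, 0, -20],
    [0, 0, -14],
    [0, 0, -8],
    [0, 0, -4],
    [0, 0, 0]
  ],
  "spin": [0, 0, 0, 0, 0, 0, 0, 0, 0, 0]
}}

```text
time: 2.7
tool_pos: [0.483, 0.414, 0.1998]
tool_rot: [3.141, 0.0, 2.932]
contact_force: [-0.3, 0.5, -0.2]
opening: 0.0504
grip_force: 0.0
```

Emit:
{"method": "arm_command", "body": {
  "xyz": [
    [0, 0, 0],
    [0, 0, 0],
    [0, 0, 0],
    [0, 0, 0],
    [0, 0, 0],
    [0, 0, 0],
    [0, 0, 0],
    [0, 0, 0]
  ],
  "spin": [0, 0, 0, 0, 0, 0, 0, 0],
  "jaw": -1,
  "squeeze": 12
}}

```text
time: 3.5
tool_pos: [0.4831, 0.4139, 0.1999]
tool_rot: [3.141, 0.0, 2.931]
contact_force: [0.9, 0.6, 2.0]
opening: 0.017
grip_force: 12.0
```

Emit:
{"method": "arm_command", "body": {
  "xyz": [
    [0, 0, 10],
    [0, 0, 20],
    [0, 0, 25],
    [2, -5, 20],
    [5, -14, 10],
    [7, -20, 5],
    [8, -22, 0],
    [8, -24, 0],
    [9, -24, 0],
    [9, -24, 0],
    [8, -22, 0],
    [8, -20, 0],
    [7, -16, 0],
    [5, -13, 0],
    [2, -8, 0],
    [0, -2.5, 0],
    [0, 0, 0],
    [0, 0, 0]
  ],
  "spin": [0, 0, 0, 1.5, 2, 2, 2, 2, 2, 2, 2, 2, 2, 1, 1, 0, 0, 0]
}}

```text
time: 5.3
tool_pos: [0.5608, 0.1997, 0.29]
tool_rot: [3.141, 0.0, -2.977]
contact_force: [-0.0, -0.7, -0.1]
opening: 0.0174
grip_force: 12.0
```

```bash
python3 - <<'E'
from h import *
from cell import *
s=observe();print(s["tool_pos"],s["tool_rot"],s["contact_force"],s["opening"])
c=read_camera("wrist");im=c["img"]
cv2.imwrite("pics/w2.png",im[:,:,::-1])
E
```

```text
[0.56080736 0.1997298  0.28999012] [ 3.14131681e+00  1.57930100e-04 -2.97650520e+00] [-0.00975168 -0.70238515 -0.13972316] 0.01737598465418974
```

View pics/w2.png

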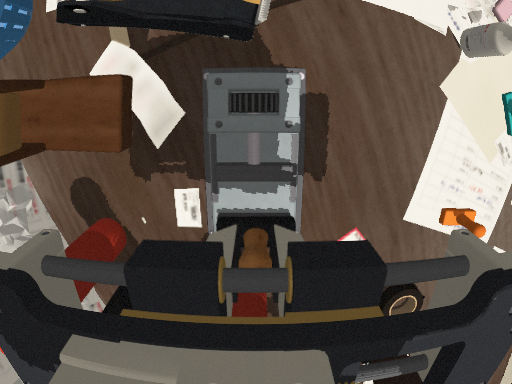

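The stamp is held at (257,245), in line with the vise, whose edges are at columns 205–305. I lower it.

Emit:
{"method": "arm_command", "body": {
  "xyz": [
    [0, 0, -8],
    [0, 0, -14],
    [0, 0, -14],
    [0, 0, -12],
    [0, 0, -8],
    [0, 0, -4],
    [0, 0, -3],
    [0, 0, -1],
    [0, 0, 0],
    [0, 0, 0]
  ],
  "spin": [0, 0, 0, 0, 0, 0, 0, 0, 0, 0]
}}

```text
time: 6.35
tool_pos: [0.5611, 0.1994, 0.2262]
tool_rot: [3.141, 0.001, -2.977]
contact_force: [0.8, 0.1, -0.9]
opening: 0.0171
grip_force: 12.0
```

Emit:
{"method": "arm_command", "body": {
  "xyz": [
    [0, 0, -1],
    [0, 0, -0.5],
    [0, 0, 0]
  ],
  "spin": [0, 0, 0]
}}

```text
time: 6.65
tool_pos: [0.561, 0.1993, 0.2242]
tool_rot: [3.142, -0.0, -2.976]
contact_force: [0.4, 0.8, -0.9]
opening: 0.017
grip_force: 12.0
```

Emit:
{"method": "arm_command", "body": {
  "xyz": [
    [0, 0, -0.5],
    [0, 0, 0],
    [0, 0, 0]
  ],
  "spin": [0, 0, 0]
}}

```text
time: 6.95
tool_pos: [0.561, 0.1994, 0.2239]
tool_rot: [3.141, 0.0, -2.976]
contact_force: [0.3, -0.3, 0.4]
opening: 0.0167
grip_force: 12.0
```

```bash
python3 - <<'E'
from h import *
from cell import *
import cell
c=read_camera("scene");cv2.imwrite("pics/s2.png",cv2.resize(c["img"][150:280,250:400],None,fx=4,fy=4)[:,:,::-1])
E
```

```text
(no output)
```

View pics/s2.png

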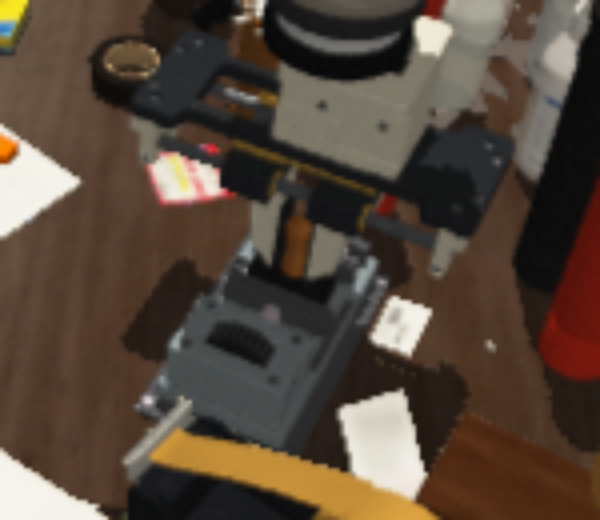

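The stamp stands between the jaws, with its handle at crop (297,240). I open to about 45 mm and lift away.

Emit:
{"method": "arm_command", "body": {
  "xyz": [
    [0, 0, 0],
    [0, 0, 0],
    [0, 0, 0],
    [0, 0, 0],
    [0, 0, 0],
    [0, 0, 0]
  ],
  "spin": [0, 0, 0, 0, 0, 0],
  "jaw": 0.0
}}

```text
time: 7.6
tool_pos: [0.561, 0.1993, 0.2237]
tool_rot: [3.142, 0.0, -2.976]
contact_force: [1.0, 0.6, -0.6]
opening: 0.0459
grip_force: 0.0
```

Emit:
{"method": "arm_command", "body": {
  "xyz": [
    [0, 0, 5],
    [0, 0, 10],
    [0, 0, 20],
    [0, 0, 25],
    [0, 0, 20],
    [-15, -2, 10],
    [-20, -4, 0],
    [-20, -3, 0],
    [-15, -3, 0],
    [-9, -1, 0],
    [0, 0, 0]
  ],
  "spin": [0, 0, 0, 0, 0, 0, 0, 0, 0, 0, 0]
}}

```text
time: 8.7
tool_pos: [0.4814, 0.1864, 0.3145]
tool_rot: [3.141, 0.001, -2.976]
contact_force: [0.1, 0.3, -0.1]
opening: 0.0458
grip_force: 0.0
```

```bash
cat > look.py <<'E'
from h import *
from cell import *
import sys
s=observe();print(s["time"],s["tool_pos"].round(4) if hasattr(s["tool_pos"],"round") else s["tool_pos"],np.round(s["contact_force"],2),s["opening"])
a=np.radians(9.5);O=np.array([.5464,.1968]);R=np.array([[np.cos(a),np.sin(a)],[-np.sin(a),np.cos(a)]])
for n in("top","scene"):
    c=read_camera(n);P=cloud(c);q=(P[...,:2]-O)@R.T*1000;z=P[...,2]*1000
    k=(abs(q[...,1])<15)&(q[...,0]>-5)&(q[...,0]<40)&(z>55)&(z<90);print(n,"handle",k.sum(),rect(q[k]/1000),np.percentile(z[k],98).round(1)) if k.any() else print(n,"hidden")
    k=(abs(q[...,1])<30)&(q[...,0]>-22)&(q[...,0]<30)&(z>30)&(z<45);x=q[k][:,0];h=np.histogram(x,np.arange(-22,30,2));print("z30-45 by x",list(zip(h[1].astype(int).tolist(),h[0].tolist())))
    cv2.imwrite(f"pics/{n}_{sys.argv[1]}.png",cv2.resize(c["img"][130:280,250:400],None,fx=4,fy=4)[:,:,::-1])
E
python3 look.py a
```

```text
8.7 [0.4814 0.1864 0.3145] [ 0.09  0.3  -0.1 ] 0.045800835645949715
top handle 51 (array([14.8,  3.8]), array([11.3, 14.6]), 86.7) 79.6
z30-45 by x [(-22, 0), (-20, 0), (-18, 1), (-16, 4), (-14, 3), (-12, 1), (-10, 1), (-8, 0), (-6, 0), (-4, 0), (-2, 0), (0, 0), (2, 0), (4, 0), (6, 0), (8, 1), (10, 10), (12, 12), (14, 13), (16, 11), (18, 9), (20, 8), (22, 10), (24, 1), (26, 0)]
scene handle 26 (array([12.,  4.]), array([9.7, 5. ]), 62.7) 78.7
z30-45 by x [(-22, 3), (-20, 5), (-18, 23), (-16, 43), (-14, 20), (-12, 14), (-10, 22), (-8, 18), (-6, 12), (-4, 11), (-2, 2), (0, 0), (2, 0), (4, 10), (6, 33), (8, 17), (10, 22), (12, 10), (14, 7), (16, 10), (18, 15), (20, 7), (22, 5), (24, 1), (26, 0)]
```

Released and standing at vise x≈15. I close the fingers and go to the wheel, starting 10 mm to the left.

Emit:
{"method": "arm_command", "body": {
  "xyz": [
    [-0.8, 5, 0],
    [-0.9, 5, -6],
    [0, 0, -12],
    [0, 0, -14],
    [0, 0, -14],
    [0, 0, -12],
    [0, 0, -7],
    [0, 0, -4],
    [0, 0, -1],
    [0, 0, 0],
    [0, 0, 0],
    [0, 0, 0]
  ],
  "spin": [0, 0, 0, 0, 0, 0, 0, 0, 0, 0, 0, 0],
  "jaw": -1,
  "squeeze": 20
}}

```text
time: 10.0
tool_pos: [0.4804, 0.1964, 0.2442]
tool_rot: [3.141, 0.001, -2.976]
contact_force: [0.0, 0.5, 0.2]
opening: 0.0002
grip_force: 0.0
```

Emit:
{"method": "arm_command", "body": {
  "xyz": [
    [0, 0, -1],
    [0, 0, -1],
    [0, 0, -1],
    [0, 0, 0],
    [0, 0, 0]
  ],
  "spin": [0, 0, 0, 0, 0]
}}

```text
time: 10.5
tool_pos: [0.4803, 0.1964, 0.2407]
tool_rot: [3.142, -0.0, -2.976]
contact_force: [-0.4, 0.1, -0.3]
opening: 0.0004
grip_force: 0.0
```

Emit:
{"method": "arm_command", "body": {
  "xyz": [
    [0, 0, -1],
    [0, 0, 0],
    [0, 0, 0]
  ],
  "spin": [0, 0, 0]
}}

```text
time: 10.8
tool_pos: [0.4803, 0.1964, 0.2398]
tool_rot: [3.141, 0.0, -2.976]
contact_force: [-0.4, 0.8, 0.7]
opening: 0.0004
grip_force: 0.3
```

Emit:
{"method": "arm_command", "body": {
  "xyz": [
    [0, 0, -1],
    [0, 0, 0],
    [0, 0, 0]
  ],
  "spin": [0, 0, 0]
}}

```text
time: 11.1
tool_pos: [0.4803, 0.1964, 0.2389]
tool_rot: [3.142, 0.0, -2.976]
contact_force: [-0.5, -0.3, 2.7]
opening: 0.0003
grip_force: 1.4
```

Emit:
{"method": "arm_command", "body": {
  "xyz": [
    [0, 0, -1],
    [0, 0, -0.3],
    [0, 0, 0],
    [0, 0, 0]
  ],
  "spin": [0, 0, 0, 0]
}}

```text
time: 11.5
tool_pos: [0.4804, 0.1964, 0.2379]
tool_rot: [3.142, 0.001, -2.976]
contact_force: [-0.8, -0.4, 5.8]
opening: 0.0005
grip_force: 3.0
```

Emit:
{"method": "arm_command", "body": {
  "xyz": [
    [0.2, -1, -0.3],
    [0.3, -2, 0],
    [0.3, -2, 0]
  ],
  "spin": [0, 0, 0]
}}

```text
time: 11.8
tool_pos: [0.481, 0.1922, 0.2379]
tool_rot: [3.14, 0.001, -2.977]
contact_force: [-2.6, 4.4, 10.6]
opening: 0.0006
grip_force: 5.6
```

Emit:
{"method": "arm_command", "body": {
  "xyz": [
    [0.3, -2, 0.8],
    [0.3, -2, 0.4],
    [0.3, -2, 0.2]
  ],
  "spin": [0, 0, 0]
}}

```text
time: 12.1
tool_pos: [0.482, 0.1858, 0.2393]
tool_rot: [3.14, 0.001, -2.977]
contact_force: [-1.4, 2.5, 7.4]
opening: 0.0004
grip_force: 3.8
```

Emit:
{"method": "arm_command", "body": {
  "xyz": [
    [0.3, -2, -0.1],
    [0.3, -2, -0.2],
    [0.3, -2, -0.4]
  ],
  "spin": [0, 0, 0]
}}

```text
time: 12.4
tool_pos: [0.4831, 0.1797, 0.2386]
tool_rot: [3.141, 0.002, -2.977]
contact_force: [-1.0, 1.6, 9.1]
opening: 0.0006
grip_force: 4.3
```

Emit:
{"method": "arm_command", "body": {
  "xyz": [
    [0, 0, 3],
    [0, 0, 3],
    [-1.1, 7, 0],
    [-1.2, 7, 0],
    [0, 0, -3],
    [0, 0, -2],
    [0, 0, -1],
    [0, 0, -0.4],
    [0.3, -2, 0.4],
    [0.3, -2, 0.3],
    [0.3, -2, 0.2],
    [0.3, -2, 0.1]
  ],
  "spin": [0, 0, 0, 0, 0, 0, 0, 0, 0, 0, 0, 0]
}}

```text
time: 13.6
tool_pos: [0.4818, 0.1857, 0.2391]
tool_rot: [3.141, 0.001, -2.976]
contact_force: [-1.8, 2.3, 8.5]
opening: 0.0007
grip_force: 4.1
```

Emit:
{"method": "arm_command", "body": {
  "xyz": [
    [0.3, -2, 0],
    [0.3, -2, -0.1],
    [0.3, -2, -0.2],
    [0.3, -2, -0.3]
  ],
  "spin": [0, 0, 0, 0]
}}

```text
time: 14.0
tool_pos: [0.4832, 0.1775, 0.2385]
tool_rot: [3.141, 0.001, -2.976]
contact_force: [-2.1, 0.6, 8.7]
opening: 0.0003
grip_force: 3.6
```

```bash
python3 look.py b
```

```text
14.0 [0.4832 0.1775 0.2385] [-2.11  0.55  8.7 ] 0.00034246741825205213
top handle 19 (array([15.3,  7.6]), array([12.2,  5.4]), 2.5) 74.9
z30-45 by x [(-22, 0), (-20, 0), (-18, 0), (-16, 0), (-14, 1), (-12, 1), (-10, 5), (-8, 17), (-6, 18), (-4, 14), (-2, 18), (0, 12), (2, 15), (4, 12), (6, 14), (8, 16), (10, 12), (12, 12), (14, 11), (16, 8), (18, 13), (20, 10), (22, 8), (24, 0), (26, 0)]
scene hidden
z30-45 by x [(-22, 0), (-20, 0), (-18, 0), (-16, 0), (-14, 0), (-12, 0), (-10, 1), (-8, 7), (-6, 0), (-4, 0), (-2, 0), (0, 0), (2, 0), (4, 0), (6, 0), (8, 1), (10, 2), (12, 1), (14, 1), (16, 1), (18, 2), (20, 0), (22, 0), (24, 0), (26, 0)]
```

Emit:
{"method": "arm_command", "body": {
  "xyz": [
    [0, 0, 3],
    [0, 0, 3],
    [-1.3, 8, 0],
    [-1.3, 8, 0],
    [0, 0, -3],
    [0, 0, -2],
    [0, 0, -1],
    [0, 0, -0.4],
    [0.3, -2, 0.4],
    [0.3, -2, 0.3],
    [0.3, -2, 0.2],
    [0.3, -2, 0.1]
  ],
  "spin": [0, 0, 0, 0, 0, 0, 0, 0, 0, 0, 0, 0]
}}

```text
time: 15.3
tool_pos: [0.4816, 0.1857, 0.2391]
tool_rot: [3.141, 0.001, -2.976]
contact_force: [-2.2, 2.9, 8.5]
opening: 0.0002
grip_force: 4.1
```

Emit:
{"method": "arm_command", "body": {
  "xyz": [
    [0.3, -2, 0],
    [0.3, -2, -0.1],
    [0.4, -2, -0.2]
  ],
  "spin": [0, 0, 0]
}}

```text
time: 15.6
tool_pos: [0.4827, 0.1795, 0.2388]
tool_rot: [3.141, 0.001, -2.976]
contact_force: [-2.3, 1.1, 9.3]
opening: 0.0006
grip_force: 3.9
```

Emit:
{"method": "arm_command", "body": {
  "xyz": [
    [0, 0, 3],
    [0, 0, 3],
    [-1.2, 7, 0],
    [-1.2, 7, 0],
    [0, 0, -3],
    [0, 0, -2],
    [0, 0, -1],
    [0, 0, -0.6],
    [0.3, -2, 0.4],
    [0.3, -2, 0.3],
    [0, 0, 0]
  ],
  "spin": [0, 0, 0, 0, 0, 0, 0, 0, 0, 0, 0]
}}

```text
time: 16.7
tool_pos: [0.4807, 0.1896, 0.2389]
tool_rot: [3.141, 0.001, -2.977]
contact_force: [-2.8, 2.5, 8.3]
opening: 0.0007
grip_force: 4.3
```

Emit:
{"method": "arm_command", "body": {
  "xyz": [
    [0.3, -2, 0.2],
    [0.3, -2, 0.1]
  ],
  "spin": [0, 0]
}}

```text
time: 16.9
tool_pos: [0.4814, 0.1857, 0.2392]
tool_rot: [3.141, 0.001, -2.976]
contact_force: [-2.2, 2.6, 7.8]
opening: 0.0003
grip_force: 4.0
```

Emit:
{"method": "arm_command", "body": {
  "xyz": [
    [0.3, -2, 0]
  ],
  "spin": [0]
}}

```text
time: 17.0
tool_pos: [0.4817, 0.1836, 0.2392]
tool_rot: [3.141, 0.001, -2.977]
contact_force: [-1.3, 3.6, 7.4]
opening: 0.0005
grip_force: 4.0
```

```bash
cat > avg.py <<'E'
from cell import *
import numpy as np
F=[]
for i in range(8): read_camera("wrist"); F.append(observe()["contact_force"])
F=np.array(F); f=F.mean(0); a=np.radians(9.5)
print("F",f.round(2),"sd",F.std(0).round(2),"vise y",round(-np.sin(a)*f[0]+np.cos(a)*f[1],2),"vise x",round(np.cos(a)*f[0]+np.sin(a)*f[1],2))
p=np.array(observe()["tool_pos"]);d=p[:2]*1000-[546.4,196.8];print(p.round(4),"off", round(float(-np.sin(a)*d[0]+np.cos(a)*d[1]),2),"t",observe()["time"])
E
python3 avg.py; python3 look.py c
```

```text
F [-2.04  1.45  7.76] sd [0.43 0.5  0.45] vise y 1.76 vise x -1.78
[0.4818 0.1835 0.2392] off -2.47 t 17.4
17.4 [0.4818 0.1835 0.2392] [-1.62  1.84  7.06] 0.00015333601366585963
top hidden
z30-45 by x [(-22, 0), (-20, 0), (-18, 0), (-16, 0), (-14, 0), (-12, 0), (-10, 0), (-8, 0), (-6, 0), (-4, 3), (-2, 14), (0, 11), (2, 11), (4, 10), (6, 11), (8, 12), (10, 7), (12, 7), (14, 11), (16, 8), (18, 10), (20, 8), (22, 11), (24, 10), (26, 9)]
scene hidden
z30-45 by x [(-22, 0), (-20, 0), (-18, 0), (-16, 0), (-14, 0), (-12, 0), (-10, 0), (-8, 0), (-6, 0), (-4, 1), (-2, 0), (0, 0), (2, 0), (4, 2), (6, 2), (8, 6), (10, 3), (12, 2), (14, 3), (16, 3), (18, 3), (20, 1), (22, 0), (24, 0), (26, 0)]
```

Emit:
{"method": "arm_command", "body": {
  "xyz": [
    [0, 0, 3],
    [0, 0, 3],
    [-1.3, 7, 0],
    [0, 0, -3],
    [0, 0, -2],
    [0, 0, -1],
    [0, 0, -0.3],
    [0.2, -1, 0.2]
  ],
  "spin": [0, 0, 0, 0, 0, 0, 0, 0]
}}

```text
time: 18.3
tool_pos: [0.4805, 0.1899, 0.2389]
tool_rot: [3.14, 0.001, -2.977]
contact_force: [-2.4, 4.1, 8.6]
opening: 0.0005
grip_force: 4.3
```

Emit:
{"method": "arm_command", "body": {
  "xyz": [
    [0.2, -1, 0.1]
  ],
  "spin": [0]
}}

```text
time: 18.4
tool_pos: [0.4807, 0.1889, 0.239]
tool_rot: [3.14, 0.001, -2.977]
contact_force: [-1.8, 4.6, 8.2]
opening: 0.0006
grip_force: 4.2
```

Emit:
{"method": "arm_command", "body": {
  "xyz": [
    [0.2, -1, 0]
  ],
  "spin": [0]
}}

```text
time: 18.5
tool_pos: [0.4808, 0.188, 0.2391]
tool_rot: [3.14, 0.001, -2.977]
contact_force: [-4.4, 4.7, 8.9]
opening: 0.0004
grip_force: 4.2
```

Emit:
{"method": "arm_command", "body": {
  "xyz": [
    [0.2, -1, 0]
  ],
  "spin": [0]
}}

```text
time: 18.6
tool_pos: [0.481, 0.187, 0.239]
tool_rot: [3.14, 0.0, -2.977]
contact_force: [-3.2, 4.5, 8.0]
opening: 0.0004
grip_force: 4.2
```

```bash
python3 avg.py
```

```text
F [-2.93  3.66  8.38] sd [0.58 0.51 0.32] vise y 4.1 vise x -2.29
[0.481  0.1869 0.239 ] off 1.04 t 19.0
```

Emit:
{"method": "arm_command", "body": {
  "xyz": [
    [0.2, -1, 0]
  ],
  "spin": [0]
}}

```text
time: 19.1
tool_pos: [0.4812, 0.186, 0.2391]
tool_rot: [3.14, 0.0, -2.976]
contact_force: [-3.7, 4.4, 8.8]
opening: 0.0007
grip_force: 4.2
```

```bash
python3 avg.py
```

```text
F [-2.9   4.03  8.67] sd [0.39 0.49 0.67] vise y 4.45 vise x -2.2
[0.4812 0.186  0.2391] off 0.09 t 19.5
```

The wheel reads 4.45 N at the crest, which corresponds to about 8 N of clamping. I stop here and lift straight off.

Emit:
{"method": "arm_command", "body": {
  "xyz": [
    [0, 0, 2],
    [0, 0, 4],
    [0, 0, 15],
    [0, 0, 25],
    [-10, 10, 25],
    [-20, 25, 25],
    [-25, 40, 10],
    [-25, 40, 0],
    [-15, 40, 0],
    [0, 25, 0],
    [0, 0, 0]
  ],
  "spin": [0, 0, 0, 0, 0, 0, 0, 0, 0, 0, 0]
}}

```text
time: 20.6
tool_pos: [0.3857, 0.3677, 0.3443]
tool_rot: [3.141, 0.0, -2.973]
contact_force: [-0.1, 0.2, -0.0]
opening: 0.0004
grip_force: 0.0
```

```bash
python3 look.py d
```

```text
20.6 [0.3857 0.3677 0.3443] [-0.06  0.24 -0.03] 0.0003983402909460307
top handle 63 (array([21.1,  0.8]), array([13.3, 16.7]), 12.9) 79.7
z30-45 by x [(-22, 4), (-20, 5), (-18, 7), (-16, 4), (-14, 6), (-12, 6), (-10, 5), (-8, 5), (-6, 5), (-4, 6), (-2, 40), (0, 36), (2, 28), (4, 30), (6, 30), (8, 31), (10, 30), (12, 20), (14, 25), (16, 31), (18, 18), (20, 19), (22, 16), (24, 19), (26, 12)]
scene handle 59 (array([19.2, -0.2]), array([10.2, 16.1]), 19.3) 79.2
z30-45 by x [(-22, 5), (-20, 3), (-18, 4), (-16, 4), (-14, 3), (-12, 1), (-10, 5), (-8, 4), (-6, 3), (-4, 7), (-2, 41), (0, 30), (2, 18), (4, 17), (6, 14), (8, 20), (10, 11), (12, 7), (14, 12), (16, 16), (18, 15), (20, 16), (22, 9), (24, 8), (26, 13)]
```

View pics/top_d.png

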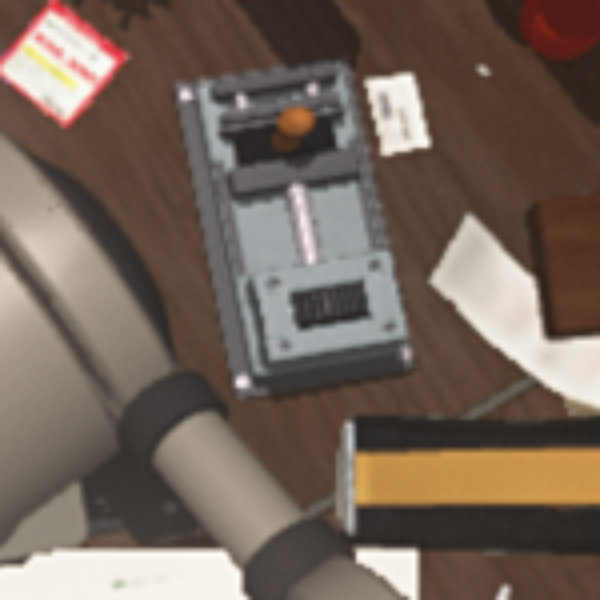

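The top view shows the stamp upright and snug between both jaws: handle at (295,122), moving jaw at (295,175), no gaps, and it sits mid-jaw. I hand in.

```bash
python3 -c "
from cell import *
print(hand_in())"
```

```text
the job is handed in; nothing more can be done
None
```

The stamp stands upright between the jaws, about midway along them, and the job is handed in at about 21 s. I tightened only with the thumbwheel, stopping at about 4.5 N of drag, which I estimate as about 8 N of grip (not measured directly); the verdict was not shown.

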